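# Fold the price flags flat along the cheese shelf before the night blind comes down

### The job

Closing time: the night blind has to pass the front of the cheese shelf, but its four hinged price flags stick out. Run your fingertips lightly along the shelf's front edge, from the end at the robot's right to the end at its left, so that one flag after another swings round on its hinge and lies flat along the edge; push only, do not grip or lift anything. Leave the cheeses on the shelf where they are.

Things in the scene. Friction and masses are not known exactly. Their poses are not given: they have to be found in the camera images.
- shelf: low white display shelf, fixed, 620 mm long. Origin: on the front face of its grey lip (towards the robot), at deck level, mid length. y runs along the lip to the robot's left, x into the shelf (270 mm deep), z up. Lip face z = 80 to 130 mm; shelf top 132 mm; goods on it stand 75 mm or more behind the lip, up to 50 mm high. The deck before the lip is clear.
- clip0: fixed hinge clip of the right-most (nearest -y) of four equal price flags. Origin: on the upright hinge axis, 8 mm in front of the lip's face, 116 mm above the deck, at mid height of the flag; axes parallel to the shelf's. Its knuckle, 8 mm across, stands 12 mm out from the lip. Neighbouring hinge axes are 90 to 140 mm apart along the lip.
- clip1: fixed hinge clip of the second from the right of four equal price flags. Origin: on the upright hinge axis, 8 mm in front of the lip's face, 116 mm above the deck, at mid height of the flag; axes parallel to the shelf's. Its knuckle, 8 mm across, stands 12 mm out from the lip. Neighbouring hinge axes are 90 to 140 mm apart along the lip.
- clip2: fixed hinge clip of the third from the right of four equal price flags. Origin: on the upright hinge axis, 8 mm in front of the lip's face, 116 mm above the deck, at mid height of the flag; axes parallel to the shelf's. Its knuckle, 8 mm across, stands 12 mm out from the lip. Neighbouring hinge axes are 90 to 140 mm apart along the lip.
- clip3: fixed hinge clip of the left-most (nearest +y) of four equal price flags. Origin: on the upright hinge axis, 8 mm in front of the lip's face, 116 mm above the deck, at mid height of the flag; axes parallel to the shelf's. Its knuckle, 8 mm across, stands 12 mm out from the lip. Neighbouring hinge axes are 90 to 140 mm apart along the lip.
- flag0 (a joint): hinge angle of the flag on clip0, a stiff ticket holder 48 mm tall (z = 92 to 140 mm), 4 mm thick, reaching 74 mm from the axis. 0 = flat, parallel to the lip, pointing from its hinge to the robot's left (shelf +y); 1.57 = straight out at the robot. Stops at both ends; light friction (0.02 N m), stays where left. Starts at 0.7 to 1.5.
- flag1 (a joint): hinge angle of the flag on clip1, a stiff ticket holder 48 mm tall (z = 92 to 140 mm), 4 mm thick, reaching 74 mm from the axis. 0 = flat, parallel to the lip, pointing from its hinge to the robot's left (shelf +y); 1.57 = straight out at the robot. Stops at both ends; light friction (0.02 N m), stays where left. Starts at 0.7 to 1.5.
- flag2 (a joint): hinge angle of the flag on clip2, a stiff ticket holder 48 mm tall (z = 92 to 140 mm), 4 mm thick, reaching 74 mm from the axis. 0 = flat, parallel to the lip, pointing from its hinge to the robot's left (shelf +y); 1.57 = straight out at the robot. Stops at both ends; light friction (0.02 N m), stays where left. Starts at 0.7 to 1.5.
- flag3 (a joint): hinge angle of the flag on clip3, a stiff ticket holder 48 mm tall (z = 92 to 140 mm), 4 mm thick, reaching 74 mm from the axis. 0 = flat, parallel to the lip, pointing from its hinge to the robot's left (shelf +y); 1.57 = straight out at the robot. Stops at both ends; light friction (0.02 N m), stays where left. Starts at 0.7 to 1.5.
- block: bystander, loose on the shelf: packed block of cheese 115 x 75 x 36 mm, origin under its centre
- round: bystander, loose on the shelf: round waxed cheese 84 mm across, 38 mm high, origin under its centre
- tub: bystander, loose on the shelf: closed tub 94 mm across, 49 mm high, origin under its centre

How it is judged:
On the way, in this order (a step that is already met when the one before it is completed fails the run):
1. the right-most (nearest -y) flag has swung in towards the edge (below 0.5 rad) (value of joint flag0 below 0.5 rad), for 0.1 s.
2. the second from the right flag has swung in towards the edge (below 0.5 rad) (value of joint flag1 below 0.5 rad), for 0.1 s.
3. the third from the right flag has swung in towards the edge (below 0.5 rad) (value of joint flag2 below 0.5 rad), for 0.1 s.
4. the left-most (nearest +y) flag has swung in towards the edge (below 0.5 rad) (value of joint flag3 below 0.5 rad), for 0.1 s.
At the end, for the whole second after the job is handed in: All four flags lie flat along the shelf's front edge, each within 0.2 rad (11 degrees) of its folded stop, and are at rest (value of joint each of flag0, flag1, flag2, flag3 below 0.2 rad and velocity of joint flag0 between -0.05 and 0.05 rad/s and velocity of joint flag1 between -0.05 and 0.05 rad/s and velocity of joint flag2 between -0.05 and 0.05 rad/s and velocity of joint flag3 between -0.05 and 0.05 rad/s); the robot touches nothing.
It fails at once if the shelf, a clip or a flag is pushed or squeezed harder than a light touch (over 20 N) (contact force between the arm and shelf above 20 N or contact force between the arm and clip0 above 20 N or contact force between the arm and clip1 above 20 N or contact force between the arm and clip2 above 20 N or contact force between the arm and clip3 above 20 N).
It fails at once if one of the goods on the shelf is lifted, carried or shifted by more than 10 mm (distance of any of block, round, tub from where it was at the start of the episode above 0.01 m).
It also fails if it takes over 40 s, if anything falls off the work surface, if the arm or the gripper's body presses on something with over 40 N, if the wrist force passes 120 N, or if a joint passes its speed limit or range.

### The arm

A 6-joint arm with a two-finger parallel gripper is mounted at the origin on the work surface. World frame = base frame: x ahead of the robot, y to its left, z up, the work surface at z = 0. Lengths are in m, angles in rad, forces in N, time in s.
With the tool pointing down it reaches from about 0.25 to 0.725 m from the base axis. Payload 4 kg.
Tool frame: the origin (TCP) lies midway between the tips of the shut fingers; the grasp point (between the pads) lies 19 mm behind it (bot.grip_depth is the distance from the TCP to the grasp point, in m); z points along the fingers, y is the line along which they close (so a half turn about z gives the same grasp; the last joint's range is limited). The gripper opens to 85 mm and grips with 20 to 120 N. Pads are 22 mm wide; open, the fingers measure 114 mm over their backs; the gripper's body (76 mm by 85 mm) begins 54 mm behind the grasp point. The pads swing forward as they close: fully open they stand 13 mm farther back than shut.
Start: joints at [-1.153, 0.241, 0.005, 1.335, 0, 1.571], TCP at [0.203, -0.457, 0.231] pointing down, gripper open.
Joint ranges: [-2.72, 2.72], [-1.05, 1.87], [-1.09, 1.28], [-1.99, 2.15], [-1.42, 1.44], [-3.14, 3.14]. Speed limits (rad/s): [2.79, 2.79, 3.14, 3.14, 3.14, 3.14].

### API

Orientations are given as a unit quaternion [x, y, z, w].
In Python, from workcell import bot gives the robot as it stands.
- The arm moves only by the shell command python3 -m creep 'ROWS'. ROWS is JSON, one flat list of numbers, 5 for each row, row after row: the shift along the world's x, y, z in m, then the turn about the world's z in rad, then the finger opening in m, from 0 to 0.0854. In form: [x, y, z, twist, claw, x, y, z, twist, claw, ...]. A call has 1 to 10 rows; each row is the pose to reach, as a shift and turn from the pose commanded when the call began; what a row does not reach only later rows make up. A row lasts 1/12 s, in which the tool goes at most 41.7 mm and 7.16 degrees, less where a joint would pass 70% of its speed; a pose out of reach is approached as far as the arm can. A call with a gripper value outside its range is refused whole. The fingers move at their own pace and stop on an object; the grip force is fixed at half the most. Time passes only in rows, so rows that repeat a pose let the fingers close. It gives the time, the measured TCP pose, the force, the opening and the grip force at its end, in the units of the state.
- bot.get_obs(): the state, without advancing time (a new reading comes with each control period).
- bot.camera(name): name is "scene" or "top" or "wrist"; returns a dict with "pixels" (420x560x3 uint8, red, green, blue), "camera_matrix" (3x3 intrinsics, pixels), "extrinsics" (4x4, takes a point from world to camera coordinates); the wrist camera has in their place "T_tool_cam" (4x4, takes a point from camera to tool coordinates, whose origin is the TCP and whose axes are the flange's). Camera axes: x right, y down, z forward; pixel columns grow to the right and rows downward; lengths in m; the calibration is good to about 2 mm. A picture is of the moment at which its call begins: read the wrist's pose just before it. There is no depth.
- bot.job_done(): hands the job in; it is judged then, once.
Trained networks look in the newest picture that a camera, given by its name, has taken for a name from the list of things; names that differ only in an ending like _2 or _b are one class to them, and where a whole thing is asked for, a point or a joint stands for the part that bears it (a point fixed in the world has none). Each returns a list of dicts, best first, with "score" (0 to 1); they miss things now and then, are a little off and sometimes report something else, mostly with a low value. They report only what shows in the picture. A call takes as long as a camera call.
- bot.look_for(camera, thing): "centre" ([column, row] as shares, 0 to 1, of the picture: columns of its width, rows of its height, amid what is visible of it).
- bot.place_of(camera, thing): "centre" ([column, row] as shares, 0 to 1, of the picture: columns of its width, rows of its height: a listed point, or the origin of a listed thing).
The state is a dict: "clock": time; "joint_pos": joint angles; "joint_vel": joint speeds; "tau": joint torques, N m; "eef_pos": TCP position; "tool_rot": TCP orientation; "ft_force": force on the tool from outside, world axes, zero at the start; "ft_torque": the same for the moment, N m; "grip_width": finger opening in m; "grasp_force": force on a finger pad.
Only numpy, scipy, OpenCV 4.12 (cv2) and the standard library are available. Lean on these libraries where they do the work, as an engineer would, in place of code of your own. Each camera call takes 0.05 s, during which the arm holds its last target. There are 200 camera calls.

## Working session

There is one attempt and no reset: what is moved stays moved. The work goes in short steps, Python scripts to look and compute and a shell command to move; the robot and the scene stay as the last step left them, time stands still between calls to the robot, and variables do not carry over. Pictures are saved under pics/ and viewed, at most 10 in all, crops included, and the job is handed in when it is done.

```bash
mkdir -p pics
cat > h.py <<'E'
import numpy as np, cv2
from workcell import bot
def cam(n):
    return bot.camera(n)
def px(c):return np.array([c[0]*560,c[1]*420])
def tri(P,ps):
    A=[]
    for M,p in zip(P,ps): A+= [p[0]*M[2]-M[0],p[1]*M[2]-M[1]]
    v=np.linalg.svd(np.array(A))[2][-1]; return v[:3]/v[3]
def atz(K,E,p,z):
    R,t=E[:3,:3],E[:3,3]; d=R.T@np.linalg.inv(K)@np.array([p[0],p[1],1]); o=-R.T@t
    return o+d*(z-o[2])/d[2]
E
python3 - <<'E'
from h import *
np.set_printoptions(precision=4,suppress=True)
im={}
for n in("scene","top"):
    im[n]=c=cam(n); cv2.imwrite(f"pics/{n}.png",c["pixels"][:,:,::-1])
    K,E=np.array(c["camera_matrix"]),np.array(c["extrinsics"])
    for t in["shelf","clip0","clip1","clip2","clip3"]:
        z=.08 if 0 else (.116 if t!="shelf" else 0)
        for d in bot.place_of(n,t)[:5]:
            p=px(d["centre"]);print(n,t,round(d["score"],2),p,atz(K,E,p,z))
    for t in["flag0","flag1","flag2","flag3"]:
        for d in bot.look_for(n,t)[:5]:
            p=px(d["centre"]);print(n,t,round(d["score"],2),p,atz(K,E,p,.116))
o=bot.get_obs();print(o["clock"],o["eef_pos"],o["tool_rot"],o["grip_width"])
E
```

```text
scene shelf 0.54 [158.424 241.08 ] [ 0.6109 -0.2668  0.    ]
scene clip0 0.93 [177.184 173.796] [ 0.5462 -0.2311  0.116 ]
scene clip0 0.77 [362.488 215.88 ] [0.6004 0.0986 0.116 ]
scene clip0 0.73 [302.12  204.498] [0.5897 0.0003 0.116 ]
scene clip0 0.63 [232.512 184.8  ] [ 0.5597 -0.1253  0.116 ]
scene clip1 0.93 [177.184 173.796] [ 0.5462 -0.2311  0.116 ]
scene clip1 0.77 [362.488 215.88 ] [0.6004 0.0986 0.116 ]
scene clip1 0.73 [302.12  204.498] [0.5897 0.0003 0.116 ]
scene clip1 0.63 [232.512 184.8  ] [ 0.5597 -0.1253  0.116 ]
scene clip2 0.93 [177.184 173.796] [ 0.5462 -0.2311  0.116 ]
scene clip2 0.77 [362.488 215.88 ] [0.6004 0.0986 0.116 ]
scene clip2 0.73 [302.12  204.498] [0.5897 0.0003 0.116 ]
scene clip2 0.63 [232.512 184.8  ] [ 0.5597 -0.1253  0.116 ]
scene clip3 0.93 [177.184 173.796] [ 0.5462 -0.2311  0.116 ]
scene clip3 0.77 [362.488 215.88 ] [0.6004 0.0986 0.116 ]
scene clip3 0.73 [302.12  204.498] [0.5897 0.0003 0.116 ]
scene clip3 0.63 [232.512 184.8  ] [ 0.5597 -0.1253  0.116 ]
scene flag0 0.85 [194.32  160.818] [ 0.5043 -0.2129  0.116 ]
scene flag0 0.85 [318.024 
[... 2151 characters left out ...]
64.824 259.392] [0.5558 0.0216 0.116 ]
top flag1 0.64 [387.688 275.982] [ 0.5197 -0.2118  0.116 ]
top flag1 0.63 [329.    269.808] [ 0.5335 -0.1007  0.116 ]
top flag2 0.76 [219.072 250.908] [0.5738 0.1096 0.116 ]
top flag2 0.68 [264.824 259.392] [0.5558 0.0216 0.116 ]
top flag2 0.64 [387.688 275.982] [ 0.5197 -0.2118  0.116 ]
top flag2 0.63 [329.    269.808] [ 0.5335 -0.1007  0.116 ]
top flag3 0.76 [219.072 250.908] [0.5738 0.1096 0.116 ]
top flag3 0.68 [264.824 259.392] [0.5558 0.0216 0.116 ]
top flag3 0.64 [387.688 275.982] [ 0.5197 -0.2118  0.116 ]
top flag3 0.63 [329.    269.808] [ 0.5335 -0.1007  0.116 ]
1.0 [ 0.2029 -0.457   0.2313] [ 0.9783  0.2074 -0.     -0.    ] 0.08565422144345768
```

Run:
```python
import cv2
a=cv2.imread("pics/top.png")[180:320,150:450];cv2.imwrite("pics/topc.png",cv2.resize(a,(800,373),interpolation=cv2.INTER_CUBIC))
```

```text
(no output)
```

View pics/topc.png

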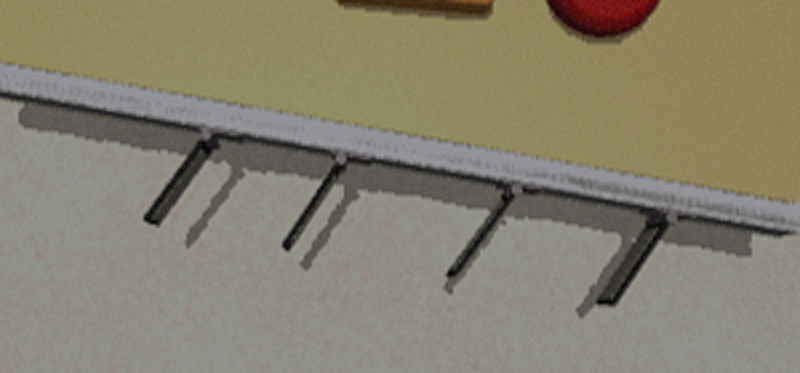

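View pics/scene.png

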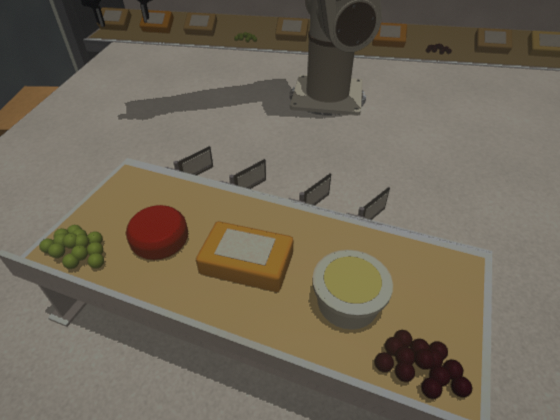

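The top crop shows the four hinges at about (208,138), (341,160), (513,188) and (665,217), with every flag pointing out and leftwards. The scene view, taken from behind the shelf, agrees. Next I triangulate the hinges and fit the lip edge.

Run:
```python
from h import *
np.set_printoptions(precision=4,suppress=True)
c={n:cam(n) for n in("scene","top")}
P=[np.array(c[n]["camera_matrix"])@np.array(c[n]["extrinsics"])[:3] for n in c]
pl=lambda f,n,t,r:sorted([px(d["centre"]) for d in f(n,t)[:4]],key=lambda p:r*p[0])
for f,t in((bot.place_of,"clip0"),(bot.look_for,"flag0")):
    S=pl(f,"scene",t,1);T=pl(f,"top",t,-1)
    X=np.array([tri(P,[s,u]) for s,u in zip(S,T)]);print(t,X)
    m=np.polyfit(X[:,1],X[:,0],1);print("x=a*y+b",m,X[:,0]-np.polyval(m,X[:,1]))
K,E=np.array(c["top"]["camera_matrix"]),np.array(c["top"]["extrinsics"])
g=c["top"]["pixels"].astype(float).mean(2);g=cv2.GaussianBlur(g,(3,3),0)
pts=[]
for u in range(155,445,3):
    r=214.5+(u-150)*.1795;lo=int(r)-6;d=np.diff(g[lo:lo+13,u]);k=d.argmin();pts.append(atz(K,E,[u,lo+k+.5],.13))
pts=np.array(pts);m=np.polyfit(pts[:,1],pts[:,0],1)
for _ in range(4):
    e=pts[:,0]-np.polyval(m,pts[:,1]);k=abs(e-np.median(e))<.004;m=np.polyfit(pts[k,1],pts[k,0],1)
print("lip edge",m,k.sum(),len(k),e[k].std())
# flag tips from the viewed picture
for p in[(605,302),(452,275),(287,247),(152,221)]: print("tip",atz(K,E,[150+p[0]/2.667,180+p[1]/2.667],.14))
for p in[(665,217),(513,188),(341,160),(208,138)]: print("hinge",atz(K,E,[150+p[0]/2.667,180+p[1]/2.667],.14))
```

```text
clip0 [[ 0.5391 -0.2345  0.1137]
 [ 0.6011 -0.0585  0.1564]
 [ 0.6135  0.0455  0.1449]]
x=a*y+b [0.2748 0.6072] [-0.0037  0.0099 -0.0062]
flag0 [[ 0.5176 -0.2046  0.1279]
 [ 0.5274 -0.0964  0.1135]
 [ 0.5526  0.021   0.1171]
 [ 0.5757  0.1181  0.1175]]
x=a*y+b [0.1831 0.5507] [ 0.0044 -0.0057 -0.002   0.0033]
lip edge [0.2001 0.5986] 94 97 0.0007925460398813674
tip [ 0.488  -0.1827  0.14  ]
tip [ 0.5083 -0.0788  0.14  ]
tip [0.5295 0.0344 0.14  ]
tip [0.5493 0.1281 0.14  ]
hinge [ 0.5451 -0.2285  0.14  ]
hinge [ 0.5674 -0.124   0.14  ]
hinge [ 0.5894 -0.0041  0.14  ]
hinge [0.6069 0.0895 0.14  ]
```

```bash
python3 -m creep '[0.03,0.018,0,-0.1,0, 0.06,0.036,0,-0.2,0, 0.09,0.054,0,-0.3,0, 0.12,0.072,0,-0.4,0, 0.15,0.09,0,-0.5,0, 0.18,0.108,0,-0.615,0, 0.21,0.12,0,-0.615,0, 0.24,0.135,0,-0.615,0, 0.27,0.15,0,-0.615,0, 0.27,0.15,0,-0.615,0]'
python3 -c "
from workcell import bot
o=bot.get_obs();print(o['clock'],o['joint_pos'],o['eef_pos'],o['tool_rot'],o['grip_width'])"
```

```text
clock: 2.13
eef_pos: [0.4777, -0.3041, 0.2307]
tool_rot: [0.995, -0.095, 0.001, -0.001]
ft_force: [-0.6, -0.1, 0.5]
grip_width: 0.0001
grasp_force: 0.0
2.1333 [-5.68103451e-01  3.72561368e-01  1.86463126e-01  1.38318737e+00
  2.31281200e-03  2.76449609e+00] [ 0.4777218  -0.3040952   0.23070266] [ 9.95442145e-01 -9.53573706e-02  1.19895751e-03 -6.85809681e-04] 0.00010061721968142658
```

The last joint would run past its range on this side, so I take the half-turn equivalent.

```bash
python3 -m creep '[0,0,0,0.12,0, 0,0,0,0.24,0, 0,0,0,0.36,0, 0,0,0,0.48,0, 0,0,0,0.6,0, 0,0,0,0.72,0, 0,0,0,0.84,0, 0,0,0,0.96,0, 0,0,0,1.08,0, 0,0,0,1.2,0]' >/dev/null
python3 -m creep '[0,0,0,0.12,0, 0,0,0,0.24,0, 0,0,0,0.36,0, 0,0,0,0.48,0, 0,0,0,0.6,0, 0,0,0,0.72,0, 0,0,0,0.84,0, 0,0,0,0.96,0, 0,0,0,1.08,0, 0,0,0,1.2,0]' >/dev/null
python3 -m creep '[0,0,0,0.12,0, 0,0,0,0.24,0, 0,0,0,0.36,0, 0,0,0,0.48,0, 0,0,0,0.6,0, 0.01,0.01,0,0.735,0, 0.03,0.02,0,0.735,0, 0.03,0.02,0,0.735,0]'
python3 - <<'E'
from h import *
from scipy.spatial.transform import Rotation as R
np.set_printoptions(precision=4,suppress=True)
o=bot.get_obs();c=cam("wrist");cv2.imwrite("pics/w.png",c["pixels"][:,:,::-1])
T=np.eye(4);T[:3,:3]=R.from_quat(o["tool_rot"]).as_matrix();T[:3,3]=o["eef_pos"]
print(o["joint_pos"],T[:3,:3],o["eef_pos"]);E=np.linalg.inv(T@np.array(c["T_tool_cam"]));K=np.array(c["camera_matrix"])
for d in bot.place_of("wrist","clip0"):
    p=px(d["centre"]);print(d["score"],p,atz(K,E,p,.116))
np.savez("w.npz",K=K,E=E)
E
```

```text
clock: 4.47
eef_pos: [0.505, -0.2859, 0.2311]
tool_rot: [0.101, 0.995, 0.0, 0.001]
ft_force: [0.8, -0.8, 0.4]
grip_width: 0.0
grasp_force: 0.0
[-0.5159  0.4014  0.2303  1.3985  0.0014 -0.3145] [[-0.9798  0.2     0.0017]
 [ 0.2     0.9798  0.0007]
 [-0.0016  0.001  -1.    ]] [ 0.505  -0.2859  0.2311]
0.9 [356.384 237.006] [ 0.544  -0.2288  0.116 ]
0.84 [485.296 238.308] [ 0.567  -0.1218  0.116 ]
```

View pics/w.png

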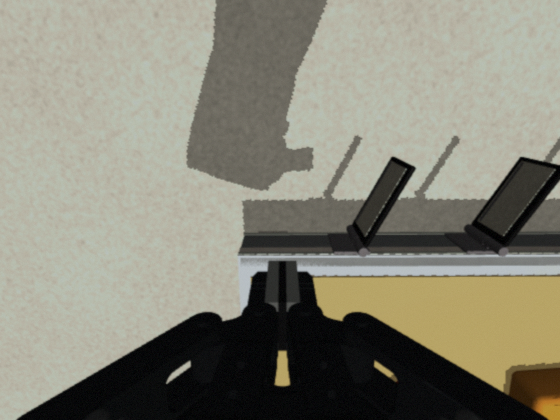

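The wrist view shows the lip running level at row ~252, with knuckles near (360,245) and (500,245). Its hinge positions match the lip line less 8 mm. Next I descend in front of the right end.

```bash
python3 -m creep '[0.005,0,-0.03,0,0, 0.007,0.002,-0.06,0,0, 0.007,0.002,-0.09,0,0, 0.007,0.002,-0.115,0,0, 0.007,0.002,-0.126,0,0, 0.007,0.002,-0.126,0,0, 0.007,0.002,-0.126,0,0]'
```

```text
clock: 5.15
eef_pos: [0.5095, -0.2854, 0.1057]
tool_rot: [0.102, 0.995, 0.0, -0.0]
ft_force: [-0.7, -0.7, 0.4]
grip_width: 0.0001
grasp_force: 0.0
```

```bash
python3 -m creep '[0.003,0.009,0,0,0, 0.0065,0.019,0,0,0, 0.0085,0.029,0,0,0, 0.0105,0.039,0,0,0, 0.012,0.048,0,0,0, 0.014,0.0575,0,0,0, 0.016,0.067,0,0,0, 0.018,0.077,0,0,0, 0.02,0.087,0,0,0, 0.022,0.097,0,0,0]'
```

```text
clock: 5.98
eef_pos: [0.5319, -0.1868, 0.1052]
tool_rot: [0.102, 0.995, 0.0, -0.0]
ft_force: [-0.4, -0.7, 0.5]
grip_width: -0.0004
grasp_force: 0.2
```

```bash
python3 -m creep '[0.002,0.01,0,0,0, 0.004,0.02,0,0,0, 0.006,0.029,0,0,0, 0.008,0.039,0,0,0, 0.01,0.049,0,0,0, 0.012,0.059,0,0,0, 0.014,0.069,0,0,0, 0.016,0.078,0,0,0, 0.018,0.088,0,0,0, 0.02,0.098,0,0,0]'
python3 - <<'E'
from h import *
c=cam("top");a=c["pixels"][180:320,150:450,::-1];cv2.imwrite("pics/t2.png",cv2.resize(a,(800,373),interpolation=cv2.INTER_CUBIC))
E
```

```text
clock: 6.82
eef_pos: [0.5519, -0.089, 0.1052]
tool_rot: [0.102, 0.995, 0.0, -0.0]
ft_force: [-0.3, -0.6, -0.0]
grip_width: 0.0
grasp_force: 0.3
```

View pics/t2.png

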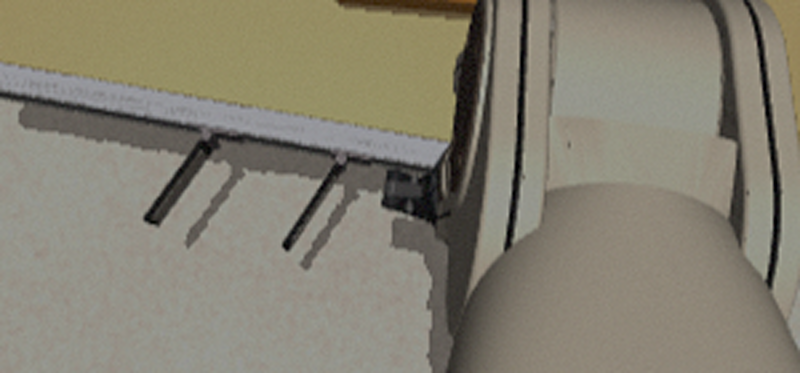

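The arm hides the swept part, and flags 2 and 3 are untouched at crop (287,247) and (152,221). I check from the wrist and scene cameras.

Run:
```python
from h import *
a=cam("wrist")["pixels"];b=cam("scene")["pixels"][120:260,120:430]
a=cv2.resize(a,(400,300));b=cv2.resize(b,(400,181))
o=np.zeros((300,800,3),np.uint8);o[:,:400]=a;o[:181,400:]=b
cv2.imwrite("pics/w2.png",o[:,:,::-1])
```

```text
(no output)
```

View pics/w2.png

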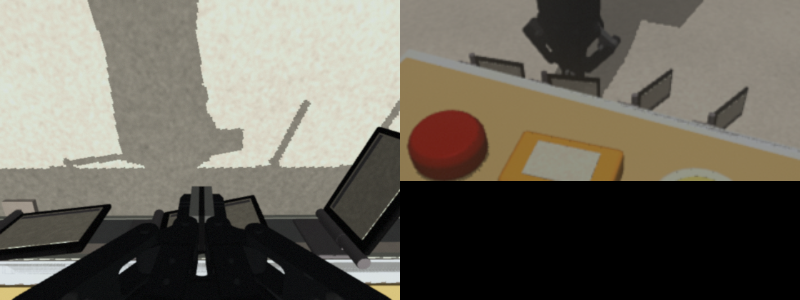

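Flag 0 lies along the edge, flag 1 is folding under the fingers, and flags 2 and 3 still stand out. I carry on.

```bash
python3 -m creep '[0.002,0.01,0,0,0, 0.004,0.02,0,0,0, 0.006,0.029,0,0,0, 0.008,0.039,0,0,0, 0.01,0.049,0,0,0, 0.012,0.059,0,0,0, 0.014,0.069,0,0,0, 0.016,0.078,0,0,0, 0.018,0.088,0,0,0, 0.02,0.098,0,0,0]'; python3 -m creep '[0.002,0.01,0,0,0, 0.004,0.02,0,0,0, 0.006,0.029,0,0,0, 0.008,0.039,0,0,0, 0.01,0.049,0,0,0, 0.012,0.059,0,0,0, 0.014,0.069,0,0,0, 0.016,0.078,0,0,0, 0.018,0.088,0,0,0, 0.02,0.098,0,0,0]'; python3 -m creep '[0.002,0.01,0,0,0, 0.004,0.02,0,0,0, 0.006,0.029,0,0,0, 0.008,0.039,0,0,0, 0.01,0.049,0,0,0, 0.012,0.059,0,0,0, 0.014,0.069,0,0,0, 0.016,0.078,0,0,0, 0.018,0.088,0,0,0, 0.02,0.098,0,0,0]'
```

```text
clock: 7.8
eef_pos: [0.5718, 0.0087, 0.1052]
tool_rot: [0.102, 0.995, -0.0, -0.0]
ft_force: [-0.1, -0.9, 0.1]
grip_width: -0.0002
grasp_force: 0.5
clock: 8.63
eef_pos: [0.5918, 0.1067, 0.1052]
tool_rot: [0.102, 0.995, -0.0, -0.0]
ft_force: [-1.0, -1.6, -0.0]
grip_width: 0.0001
grasp_force: 0.6
clock: 9.47
eef_pos: [0.6121, 0.205, 0.1053]
tool_rot: [0.102, 0.995, 0.0, 0.0]
ft_force: [0.2, -0.4, 0.1]
grip_width: -0.0003
grasp_force: 0.0
```

Now back off towards the robot and look.

```bash
python3 -m creep '[-0.02,0.01,0,0,0, -0.05,0.02,0,0,0, -0.08,0.03,0.02,0,0, -0.11,0.05,0.05,0,0, -0.14,0.08,0.08,0,0, -0.17,0.11,0.11,0,0, -0.2,0.14,0.13,0,0, -0.23,0.17,0.15,0,0, -0.23,0.17,0.15,0,0, -0.23,0.17,0.15,0,0]'
python3 - <<'E'
from h import *
a=cam("top")["pixels"][180:320,150:450];b=cam("scene")["pixels"][120:260,120:430]
o=np.vstack([cv2.resize(a,(640,299),interpolation=2),cv2.resize(b,(640,289),interpolation=2)])
cv2.imwrite("pics/t3.png",o[:,:,::-1])
E
```

```text
clock: 10.3
eef_pos: [0.3792, 0.3794, 0.2597]
tool_rot: [0.098, 0.995, 0.004, 0.001]
ft_force: [0.8, -0.1, 0.7]
grip_width: 0.0
grasp_force: 0.0
```

View pics/t3.png

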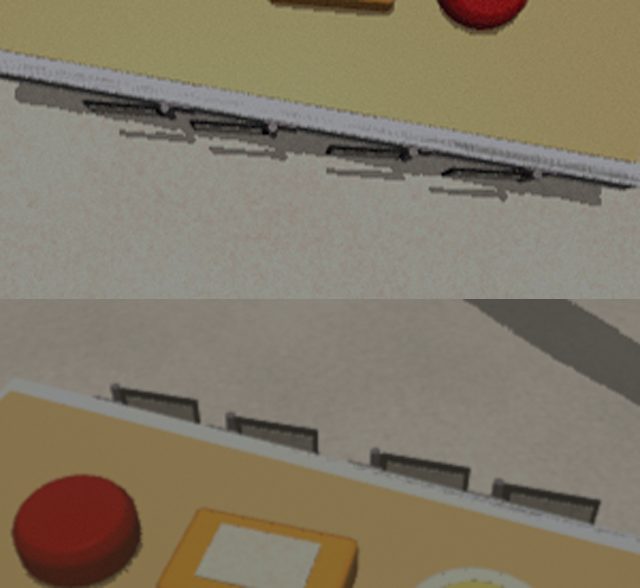

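All four flags lie along the edge, with an angle of about 0.1 to 0.14 rad left by eye (lip slope 0.17 against flag slopes 0.03 to 0.07). I measure the remaining angle on a magnified crop.

Run:
```python
from h import *
c=cam("top");a=c["pixels"][220:270,180:410][:,:,::-1]
l=cv2.resize(a[:, :115],(800,348),interpolation=cv2.INTER_CUBIC)[:300];r=cv2.resize(a[:,115:],(800,348),interpolation=cv2.INTER_CUBIC)[48:]
o=np.clip(np.vstack([l,r]).astype(float)*1.8,0,255);cv2.imwrite("pics/t4.png",o)
```

```text
[ WARN:0@0.774] global loadsave.cpp:1063 imwrite_ Unsupported depth image for selected encoder is fallbacked to CV_8U.
```

View pics/t4.png

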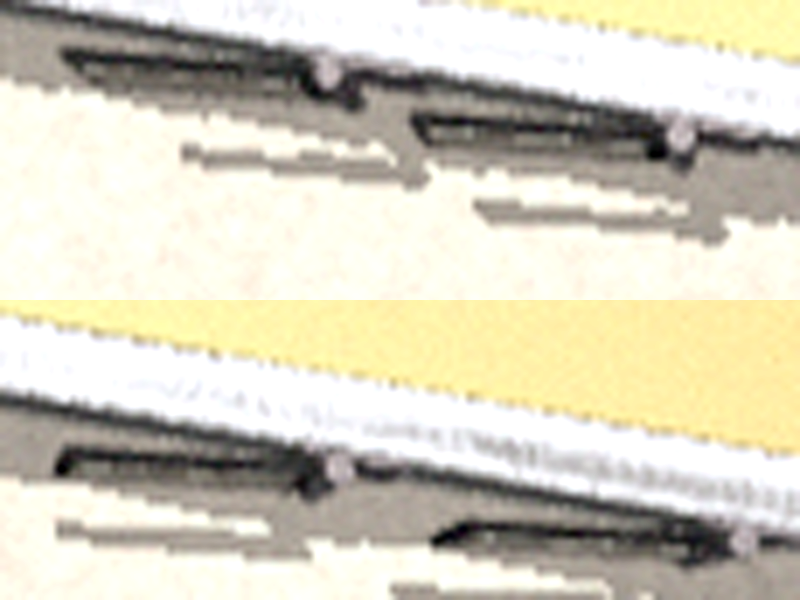

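The flag slopes put the remaining angles at 0.1 to 0.13 rad, which matches the sweep geometry (0.11) and is under 0.2. The arm is clear, so I hand in.

```bash
python3 -c "
from workcell import bot
print(bot.job_done())"
```

```text
the job is handed in; nothing more can be done
None
```

All four flags were swept flat in order from right to left, about 0.1 to 0.13 rad from their stops as measured in the top camera image. The cheeses were not touched, the arm was clear, and the job is handed in; no verdict came back.

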